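# Put the stray washing tablet back and snap the canister shut

### The arm

A 6-joint arm with a two-finger parallel gripper is mounted at the origin on the work surface. World frame = base frame: x ahead of the robot, y to its left, z up, the work surface at z = 0. Lengths are in m, angles in rad, forces in N, time in s.
With the tool pointing down it reaches from about 0.35 to 0.975 m from the base axis. Payload 17.4 kg.
Tool frame: the origin (TCP) lies on the front face of the gripper's body, between the roots of the fingers; the fingertips stand 73 mm ahead of it and the grasp point (between the pads) lies 54 mm ahead of it; z points along the fingers, x is the direction in which the jaws open and shut, and the axes are right-handed (so a half turn about z gives the same grasp; the last joint's range is limited). The gripper opens to 85 mm and grips with 20 to 120 N. Pads are 22 mm wide; open, the fingers measure 114 mm over their backs; the gripper's body (76 mm by 85 mm) begins 54 mm behind the grasp point. The pads swing forward as they close: fully open they stand 13 mm farther back than shut.
Start: joints at [-1.261, 0.116, 1.442, -0, 1.584, -0.038], TCP at [0.23, -0.635, 0.304] pointing down, gripper open.
Joint ranges: [-2.83, 2.83], [-0.83, 2.19], [0.07, 2.5], [-1.14, 4.28], [0.01, 3], [-2.97, 2.97]. Speed limits (rad/s): [1.89, 1.89, 2.22, 3.14, 3.14, 3.14].

### API

Orientations are given as a rotation vector (axis times angle).
In Python, from workcell import arm, cams gives the robot as it stands. The module is installed in compiled form; this text tells all that it offers.
- The arm moves only by the tool apply_moves, never from a script. Its arguments are lists of equal length, an entry for each row: "offset": the shift along the world's x, y, z in cm, a list of three; "twist": the turn about the world's z in rad. A call has 1 to 5 rows; each row shifts and turns the pose as measured when the row begins; what a row does not reach is not made up. A row lasts 1/10 s, in which the tool goes at most 50 mm and 8.59 degrees, less where a joint would pass 70% of its speed; a pose out of reach is approached as far as the arm can. A call is refused whole if a number of a shift passes 5 or a number of a turn 0.15, either way. A call with a gripper value outside its range is refused whole. "hand" is the opening, from -1 (shut) to 1 (fully open), set as the call begins (left out, the last holds). The fingers move at their own pace and stop on an object; "newtons" is the grip in N (left out, the last holds). Time passes only in rows, so rows that do not move let the fingers close. It gives the time, the measured TCP pose, the force and the opening at its end, in the units of the state.
- arm.get_obs(): the state, without advancing time (a new reading comes with each control period).
- cams.read_camera(name): name is "scene" or "top"; returns a dict with "frame" (384x512x3 uint8, red, green, blue), "fovy" (degrees; the focal length in pixels is half the picture's height over the tangent of half this angle, whatever the lens; pixels are square), "cx", "cy" (the principal point, pixels), "k1" (the pictures are not rectified: a ray, as slopes to the right and down, at radius r is drawn at 1 + k1 r^2 times it, then the intrinsics apply), "T" (4x4, takes a point from camera to world coordinates). Camera axes: x right, y down, z forward; pixel columns grow to the right and rows downward; lengths in m; the calibration is good to about 2 mm. A picture is of the moment at which its call begins. There is no depth.
- arm.hand_in(): hands the job in, once; it reports no verdict.
The state is a dict: "clock": time; "joints": joint angles; "qd": joint speeds; "tau": joint torques, N m; "position": TCP position; "eef_rot": TCP orientation; "ft_force": force on the tool from outside, world axes, zero at the start; "moment": the same for the moment, N m; "width": finger opening in m.
Only numpy, scipy, OpenCV 4.12 (cv2) and the standard library are available. Lean on these libraries where they do the work, as an engineer would, in place of code of your own. Each camera call takes 0.05 s, during which the arm holds its last target.

### The job

A washing tablet was left out on the counter: press the canister's thumb latch so that the sprung lid pops open, put the tablet inside, let go of it, and snap the lid shut again so that the latch holds it. Leave the basin, the spoon, the scraper and the faucet knob as they are.

Things in the scene. Friction and masses are not known exactly. Their poses are not given: they have to be found in the camera images.
- canister: White square plastic canister, 110 x 110 mm outside, rim 100 mm above the counter, walls 3 mm, half full of tablets lying flat so that its inside floor is 45 mm above the counter; it stands on a 130 x 130 x 3 mm steel foot plate screwed to the counter and cannot move. Origin: centre of the underside, on the counter. Its +z is up, its -x side is the front with the thumb latch, its +x side carries the lid's hinge (the hinge line runs along its y).
- mouth (a point): Centre of the canister's open mouth (104 x 104 mm inside), at rim height, 100 mm above the counter. Covered while the lid is shut.
- thumb_pad (a point): Spot on the top of the grey ribbed thumb pad to press straight down: at rest 86 mm above the counter, 100 mm in front of the canister's centre. The pad is 30 mm wide (canister y), level, and ends 112 mm before the centre. Its hook stands up behind it, 71 mm before the centre, to 119 mm height, and tips 8 mm outward when pressed: stay clear of it. The point moves with the latch.
- latch (a joint): Angle of the sprung thumb latch, rad: 0 at rest (hooked), 0.22 fully pressed (the spot about 9 mm lower; 1.3 N at the start, 3.6 N at the end). The lid is freed at about 0.13 (5.5 mm down, 2.7 N). It springs back by itself when let go, with the lid open or shut.
- lid (a joint): Lid angle, rad: about 0.01 shut and latched, 1.65 fully open (standing up, leaning 5 degrees back past the hinge; top 220 mm above the counter). A spring drives it open in half a second unless latched. To shut it, swing it over from behind (under 2 N at its front), then press its front part all the way down (about 6 N) to the stop at -0.01, so the lip snaps under the hook.
- lid_hinge (a point): Middle of the lid's hinge line: 55 mm behind the canister's centre, 102 mm above the counter. Does not move. The white lid is a 6 mm plate, 110 mm from hinge to front edge and 112 mm wide, with a 24 mm wide lip reaching 8 mm further; its outer (top) face is 4 mm from the hinge line.
- lid_front (a point): Point on the outer (top when shut) face of the lid, on its centre line, 95 mm from the hinge line: where to press it shut (shut: 40 mm in front of the canister's centre, 106 mm above the counter). Moves with the lid.
- tablet_center (a point): Centre of the stray white washing tablet, a rounded block 40 x 30 x 16 mm (its x, y, z), about 30 g, lying flat and loose on the counter, so its centre is 8 mm up. It may lie at any yaw.
- basin_rim (a point): Empty grey plastic basin, open box 220 x 320 x 110 mm, bystander. This point: middle of its rim on the robot's side.
- spoon: Wooden spoon, 280 mm long, lying on the counter, bystander; its x runs along it.
- scraper: Scraper with a wooden handle and red silicone blade, 260 mm long, lying on the counter, bystander; its x runs along it.
- tapknob (a joint): Chrome faucet knob on a small base beyond the work to the left (bystander, at about x 0.62, y 0.48 m), angle in rad, 0 as it starts.

How it is judged:
By the outcome, as a careful person would: the job done as asked, in the order asked, and still so for the second after the job is handed in, with the robot touching nothing.
It also fails if it takes over 64 s, if anything falls off the work surface, if the arm or the gripper's body presses on something with over 40 N, if the wrist force passes 120 N, or if a joint passes its speed limit or range.

## Working session

There is one attempt and no reset: what is moved stays moved. The work goes in short steps, Python scripts to look and compute and a tool call to move; the robot and the scene stay as the last step left them, time stands still between calls to the robot, and variables do not carry over. Pictures are saved under pics/ and viewed, and the job is handed in when it is done.

Besides the shell and the picture viewer there is one more tool, called after "Emit:" as a command line: name --pt "numbers of a row" for each row, then --argument value for the rest. apply_moves: Moves the arm, as the interface text tells. Its arguments: {"type":"object","properties":{"offset":{"type":"array","items":{"type":"array","items":{"type":"number"}}},"twist":{"type":"array","items":{"type":"number"}},"hand":{"type":"number"},"newtons":{"type":"number"}},"required":["offset","twist"]}

```bash
mkdir -p pics; cat > h.py <<'E'
import numpy as np,cv2
from workcell import arm,cams
def cam(n,save=None):
    c=cams.read_camera(n)
    if save: cv2.imwrite('pics/'+save,c['frame'][:,:,::-1])
    return c
def K(c):
    h=c['frame'].shape[0]; f=h/2/np.tan(np.radians(c['fovy'])/2)
    return f
def ray(c,u,v):
    f=K(c); d=np.array([(u-c['cx'])/f,(v-c['cy'])/f]); r=d.copy()
    for _ in range(30): r=d/(1+c['k1']*(r@r))
    T=np.array(c['T']); return T[:3,3],T[:3,:3]@np.array([r[0],r[1],1])
def onz(c,u,v,z):
    o,d=ray(c,u,v); return o+d*(z-o[2])/d[2]
def proj(c,p):
    T=np.array(c['T']); q=T[:3,:3].T@(np.array(p)-T[:3,3]); r=q[:2]/q[2]; r=r*(1+c['k1']*(r@r)); return r*K(c)+[c['cx'],c['cy']]
E
python3 - <<'E'
from h import *
for n in('scene','top'):
    c=cam(n,n+'0.png'); print(n,c['fovy'],c['cx'],c['cy'],c['k1'],np.round(c['T'],3).tolist())
o=arm.get_obs();print(o)
E
```

```text
scene 45.265372234718484 259.96513152909523 184.2706763569444 -0.05179736628866 [[0.618, 0.578, -0.533, 1.422], [0.786, -0.459, 0.413, -0.567], [-0.005, -0.674, -0.738, 1.18], [0.0, 0.0, 0.0, 1.0]]
top 53.77976944135797 260.4777864682649 186.8899951822894 -0.02088757678244383 [[-0.013, -0.977, 0.214, 0.424], [-1.0, 0.012, -0.007, 0.055], [0.005, -0.214, -0.977, 1.028], [0.0, 0.0, 0.0, 1.0]]
{'clock': 0.1, 'joints': array([-1.26084814e+00,  1.16461132e-01,  1.44218131e+00, -4.86536951e-05,
        1.58402049e+00, -3.77706886e-02]), 'qd': array([-1.27379506e-04, -1.41185420e-03, -1.72744495e-03,  1.61198883e-03,
       -8.76351150e-06, -9.11828467e-04]), 'tau': array([ 1.43770048e-03, -7.33666134e+01, -6.33791828e+01,  1.20594299e-05,
        5.26314412e-03,  6.43865360e-05]), 'position': array([ 0.22998146, -0.63451597,  0.30323103]), 'eef_rot': array([-2.57172895e+00,  1.80332763e+00,  1.38500259e-03]), 'ft_force': array([0.49004575, 0.73751682, 0.0873293 ]), 'moment': array([-0.0255612 ,  0.00502269, -0.05276796]), 'width': 0.08554525251406558}
```

```bash
ls pics
```

```text
scene0.png
top0.png
```

View pics/scene0.png

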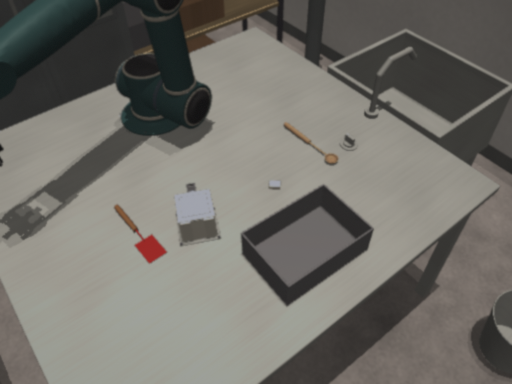

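View pics/top0.png

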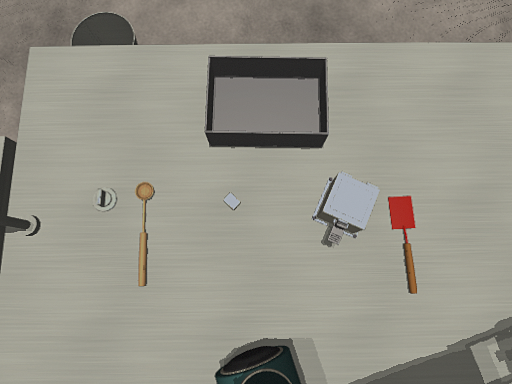

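```bash
python3 - <<'E'
import cv2,numpy as np
a=cv2.imread('pics/top0.png');s=cv2.imread('pics/scene0.png')
A=cv2.resize(a[165:255,300:390],(400,400),interpolation=cv2.INTER_CUBIC)
B=cv2.resize(a[185:217,216:248],(400,400),interpolation=cv2.INTER_CUBIC)
cv2.imwrite('pics/z1.png',np.hstack([A,B]))
C=cv2.resize(s[175:250,165:240],(600,600),interpolation=cv2.INTER_CUBIC)
cv2.imwrite('pics/z2.png',C)
E
```

```text
(no output)
```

View pics/z1.png

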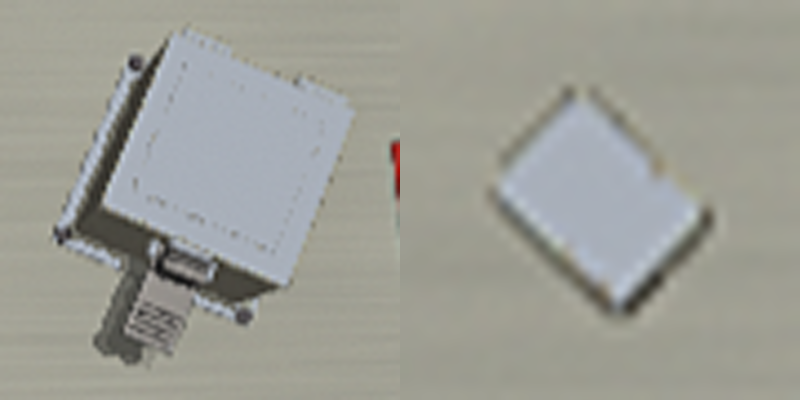

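View pics/z2.png

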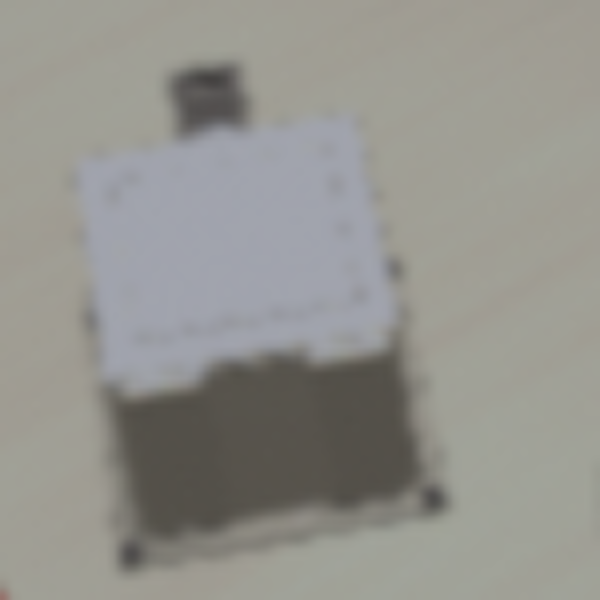

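```bash
cat > m.py <<'E'
from h import *
def blue(c,box,th=8):
    f=c['frame'].astype(int); m=((f[:,:,2]-f[:,:,0])>th)&(f[:,:,2]>130)
    k=np.zeros(m.shape,bool);u0,u1,v0,v1=box;k[v0:v1,u0:u1]=True
    m=((m&k)*255).astype(np.uint8)
    n,l,s,ce=cv2.connectedComponentsWithStats(m)
    i=1+np.argmax(s[1:,4]); return (l==i).astype(np.uint8)
def rect(c,box,z):
    m=blue(c,box); vs,us=np.nonzero(m)
    cn=max(cv2.findContours(m,0,cv2.CHAIN_APPROX_NONE)[0],key=len)[:,0]
    P=np.array([onz(c,u,v,z)[:2] for u,v in cn])
    A=np.array([onz(c,u,v,z)[:2] for u,v in zip(us,vs)]).mean(0)
    return A,cv2.minAreaRect((P*1000).astype(np.float32)),len(us)
E
python3 - <<'E'
from m import *
t=cams.read_camera('top');s=cams.read_camera('scene')
print('lid',rect(t,(300,385,165,255),.106),rect(s,(165,225,185,226),.106))
print('tab',rect(t,(220,245,185,215),.016),rect(s,(262,290,172,195),.016))
E
```

```text
lid (array([ 0.58999208, -0.1766625 ]), ((589.2921752929688, -175.7321014404297), (110.0686264038086, 117.29015350341797), 64.83514404296875), 1883) (array([ 0.58921125, -0.17734149]), ((587.8945922851562, -175.9739990234375), (106.0536117553711, 112.38761901855469), 65.09053039550781), 917)
tab (array([0.60920742, 0.12707797]), ((609.5128173828125, 126.744384765625), (36.63365936279297, 26.869388580322266), 48.721580505371094), 127) (array([0.60858116, 0.12763196]), ((609.0320434570312, 126.98595428466797), (31.01871109008789, 18.627769470214844), 51.550167083740234), 42)
```

```bash
cat >> m.py <<'E'
C=np.array([.5893,-.1765]);yaw=np.radians(-25.2)
X=np.array([np.cos(yaw),np.sin(yaw)]);Y=np.array([-X[1],X[0]])
def can(x,y,z): return np.r_[C+X*x+Y*y,z]
E
python3 - <<'E'
from m import *
pic=[]
for n,(u,v) in(('top',(300,165)),('scene',(160,170))):
    c=cams.read_camera(n);a=c['frame'][:,:,::-1][v:v+100,u:u+100]
    a=cv2.resize(a,(400,400),interpolation=cv2.INTER_CUBIC)
    pts=[(-.1,0,.086),(-.112,.015,.086),(-.112,-.015,.086)]+[(i*.055,j*.056,.106) for i in(-1,1) for j in(-1,1)]+[(i*.065,j*.065,.003) for i in(-1,1) for j in(-1,1)]+[(-.071,0,.119)]
    for p in pts:
        q=(proj(c,can(*p))-[u,v]+.5)*4
        cv2.circle(a,tuple(int(x) for x in q),3,(0,0,255),1)
    pic.append(a)
cv2.imwrite('pics/ov1.png',np.hstack(pic))
print(can(-.1,0,.086),yaw)
E
```

```text
[ 0.49881729 -0.13392207  0.086     ] -0.43982297150257105
```

View pics/ov1.png

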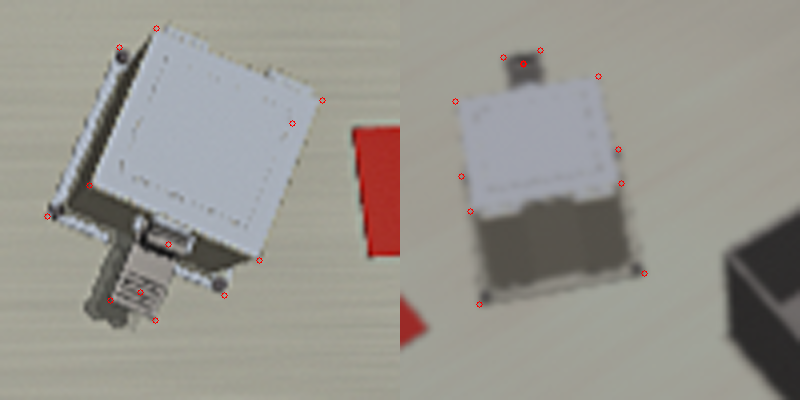

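Emit:
apply_moves --pt "2.2 4.2 0" --pt "2.2 4.2 0" --pt "2.2 4.2 0" --pt "2.2 4.2 0" --pt "2.2 4.2 0" --twist '[-0.066, -0.066, -0.066, -0.066, -0.066]' --hand -1 --newtons 30

```text
clock: 0.8
position: [0.3396, -0.4211, 0.301]
eef_rot: [-2.22, 2.221, 0.004]
ft_force: [1.8, -0.9, -0.2]
width: 0.0121
```

Emit:
apply_moves --pt "2.2 4.2 0" --pt "2.2 4.2 0" --pt "2.2 4.2 0" --pt "2.2 4.2 0" --pt "2.2 4.2 0" --twist '[-0.066, -0.066, -0.066, -0.066, -0.066]'

```text
clock: 1.3
position: [0.4515, -0.2018, 0.3019]
eef_rot: [-1.804, 2.569, -0.001]
ft_force: [1.4, -0.3, 0.0]
width: 0.0
```

Emit:
apply_moves --pt "2.2 4.2 0" --pt "0 0 0" --twist '[-0.066, 0]'

```text
clock: 1.5
position: [0.4754, -0.1536, 0.3022]
eef_rot: [-1.716, 2.626, -0.001]
ft_force: [-0.9, -1.2, -0.2]
width: -0.0
```

```bash
cat >> m.py <<'E'
from scipy.spatial.transform import Rotation as R
def st():
    o=arm.get_obs();p=o['position'];x=R.from_rotvec(o['eef_rot']).as_matrix()
    d=p[:2]-C
    print('t',round(o['clock'],2),'tcp',np.round(p,4),'tip z',round(p[2]-.073,4),'can',np.round([d@X,d@Y],4),'yaw',round(np.degrees(np.arctan2(x[1,0],x[0,0])),1),'tz',np.round(x[:,2],3),'F',np.round(o['ft_force'],1),'w',round(o['width'],4),'q',np.round(o['joints'],2))
    return o
E
python3 -c "
from m import *
o=st();print(np.round((can(-.105,0,0)-o['position'])*100,2))"
```

```text
t 1.5 tcp [ 0.4754 -0.1536  0.3022] tip z 0.2292 can [-0.1128 -0.0278] yaw -113.7 tz [ 0.004  0.002 -1.   ] F [-0.9 -1.2 -0.2] w -0.0 q [-0.36 -0.27  1.81  0.    1.6   1.62]
[  1.89   2.18 -30.22]
```

Emit:
apply_moves --pt "1.9 2.2 0" --pt "0 0 -4" --pt "0 0 -4" --pt "0 0 -4" --pt "0 0 0" --twist '[-0.026, 0, 0, 0, 0]'

```text
clock: 2.0
position: [0.495, -0.1293, 0.1805]
eef_rot: [-1.686, 2.643, -0.007]
ft_force: [-0.6, 0.5, 0.9]
width: 0.0003
```

```bash
python3 -c "
from m import *
o=st();print(np.round((can(-.105,0,.159)-o['position'])*100,2))
c=cam('top');a=cv2.resize(c['frame'][165:265,300:400,::-1],(400,400),interpolation=2)
s=cam('scene');b=cv2.resize(s['frame'][130:230,140:240,::-1],(400,400),interpolation=2)
cv2.imwrite('pics/p1.png',np.hstack([a,b]))
"
```

```text
t 2.0 tcp [ 0.495  -0.1293  0.1805] tip z 0.1075 can [-0.1054  0.0026] yaw -114.9 tz [ 0.008 -0.    -1.   ] F [-0.6  0.5  0.9] w 0.0003 q [-0.31 -0.19  1.94  0.    1.38  1.7 ]
[-0.08 -0.25 -2.15]
```

View pics/p1.png

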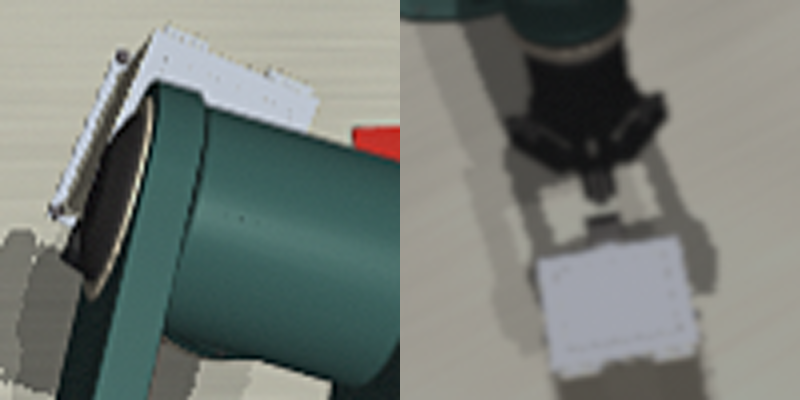

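Emit:
apply_moves --pt "-0.1 -0.25 -1.5" --pt "0 0 -0.6" --twist '[0, 0]'

```text
clock: 2.3
position: [0.4974, -0.1335, 0.1692]
eef_rot: [-1.681, 2.636, -0.023]
ft_force: [-0.9, -0.7, -0.1]
width: 0.0001
```

Emit:
apply_moves --pt "0 0 -0.4" --pt "0 0 -0.4" --twist '[0, 0]'

```text
clock: 2.5
position: [0.4979, -0.134, 0.1624]
eef_rot: [-1.68, 2.635, -0.026]
ft_force: [0.3, 0.0, -0.2]
width: -0.0002
```

```bash
python3 -c "
from m import *
o=st()
s=cam('scene');b=cv2.resize(s['frame'][130:230,140:240,::-1],(400,400),interpolation=2)
cv2.imwrite('pics/p2.png',b)
"
```

```text
t 2.5 tcp [ 0.4979 -0.134   0.1624] tip z 0.0894 can [-0.1008 -0.0005] yaw -115.0 tz [ 0.023 -0.005 -1.   ] F [ 0.3  0.  -0.2] w -0.0002 q [-0.31 -0.17  1.96  0.    1.33  1.69]
```

View pics/p2.png

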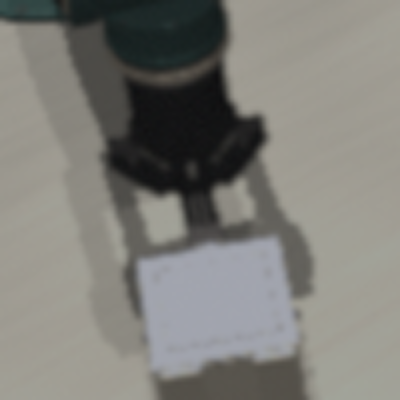

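Emit:
apply_moves --pt "-0.4 0.2 0" --pt "0 0 -0.5" --pt "0 0 -0.3" --pt "0 0 0" --twist '[0, 0, 0, 0]'

```text
clock: 2.95
position: [0.4935, -0.1317, 0.154]
eef_rot: [-1.68, 2.635, -0.026]
ft_force: [-0.8, 0.2, 2.4]
width: -0.0002
```

```bash
python3 -c "
from m import *
o=st()
s=cam('scene');b=cv2.resize(s['frame'][130:230,140:240,::-1],(400,400),interpolation=2)
cv2.imwrite('pics/p3.png',b)
"
```

```text
t 2.95 tcp [ 0.4935 -0.1317  0.154 ] tip z 0.081 can [-0.1057 -0.0002] yaw -115.0 tz [ 0.023 -0.005 -1.   ] F [-0.8  0.2  2.4] w -0.0002 q [-0.31 -0.18  1.98  0.    1.32  1.69]
```

View pics/p3.png

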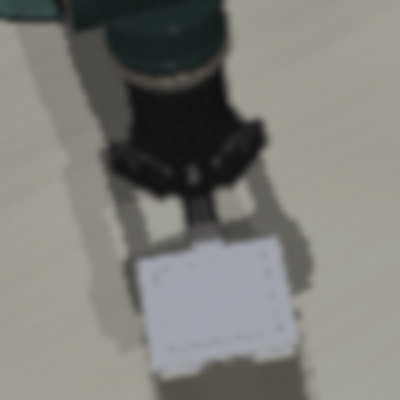

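Contact at 2.4 N; lid still shut. A few mm further.

Emit:
apply_moves --pt "0 0 -0.3" --pt "0 0 -0.1" --pt "0 0 0" --pt "0 0 0" --pt "0 0 0" --twist '[0, 0, 0, 0, 0]'

```text
clock: 3.5
position: [0.4937, -0.1318, 0.1504]
eef_rot: [-1.68, 2.635, -0.026]
ft_force: [-1.7, 0.9, 3.9]
width: -0.0001
```

```bash
python3 -c "
from m import *
o=st()
s=cam('scene');b=cv2.resize(s['frame'][130:230,140:240,::-1],(400,400),interpolation=2)
cv2.imwrite('pics/p4.png',b)
"
```

```text
t 3.5 tcp [ 0.4937 -0.1318  0.1504] tip z 0.0774 can [-0.1055 -0.0002] yaw -115.0 tz [ 0.023 -0.005 -1.   ] F [-1.7  0.9  3.9] w -0.0001 q [-0.31 -0.17  1.98  0.    1.31  1.69]
```

View pics/p4.png

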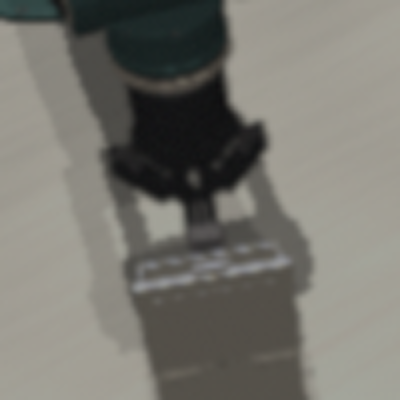

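Emit:
apply_moves --pt "-0.5 0.3 3" --pt "-0.5 0.3 4" --pt "0 1 3" --pt "0.5 3.5 0" --pt "1.5 4 0" --twist '[0, 0, 0.14, 0.14, 0.14]'

```text
clock: 4.05
position: [0.5021, -0.0413, 0.2531]
eef_rot: [-2.198, 2.22, -0.022]
ft_force: [0.5, -1.0, -0.5]
width: -0.0001
```

Emit:
apply_moves --pt "2 3.5 0" --pt "2 3.5 0" --pt "2 3.5 0" --pt "1.5 3.5 0" --pt "0 0 0" --twist '[0.14, 0.14, 0.14, 0.14, 0]' --hand 1

```text
clock: 4.55
position: [0.5801, 0.1085, 0.2531]
eef_rot: [-2.744, 1.48, -0.016]
ft_force: [0.3, 0.4, 0.1]
width: 0.0727
```

```bash
python3 -c "
from m import *
o=st();print(np.round((np.array([.609,.127,.3])-o['position'])*100,2))
cam('top','t5.png');cam('scene','s5.png')
"
```

```text
t 4.55 tcp [0.5801 0.1085 0.2531] tip z 0.1801 can [-0.1297  0.2539] yaw -56.7 tz [ 0.02   0.016 -1.   ] F [0.3 0.4 0.1] w 0.0727 q [ 0.14 -0.06  1.7   0.01  1.48  1.12]
[2.89 1.85 4.69]
```

View pics/s5.png

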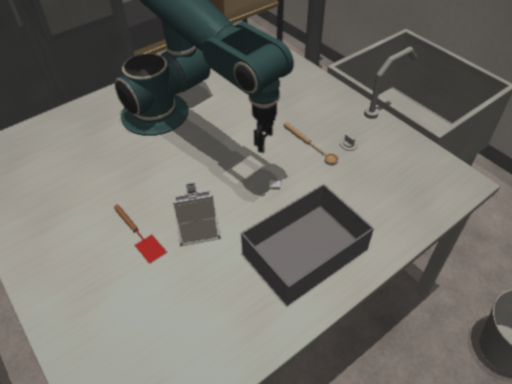

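Emit:
apply_moves --pt "1.7 1.2 0" --pt "1.2 0.7 -3" --pt "0 0 -4" --pt "0 0 -3" --pt "0 0 0" --twist '[0.14, 0.14, 0, 0, 0]'

```text
clock: 5.15
position: [0.608, 0.1203, 0.152]
eef_rot: [-2.918, 1.094, -0.017]
ft_force: [-0.6, -0.4, -0.4]
width: 0.0857
```

```bash
python3 -c "
from m import *
o=st();print(np.round((np.array([.609,.127,.076])-o['position'])*100,2))
c=cam('scene');print(onz(c,*proj(c,[.609,.127,.016]),.016))
u,v=proj(c,[.609,.127,.016]);print(u,v)
a=c['frame'][130:205,235:310,::-1];cv2.imwrite('pics/s6.png',cv2.resize(a,(600,600),interpolation=2))
t=cams.read_camera('top');print('rim',onz(t,206,147,.11),onz(t,328,147,.11), onz(t,206,133,.11))
"
```

```text
t 5.15 tcp [0.608  0.1203 0.152 ] tip z 0.079 can [-0.1094  0.2765] yaw -41.1 tz [ 0.019  0.02  -1.   ] F [-0.6 -0.4 -0.4] w 0.0857 q [0.15 0.07 1.74 0.02 1.31 0.86]
[ 0.1   0.67 -7.6 ]
[0.609 0.127 0.016]
274.5059478747994 182.9847871701803
rim [0.73039776 0.18531831 0.11      ] [ 0.72679485 -0.12509291  0.11      ] [0.7680416  0.18600633 0.11      ]
```

View pics/s6.png

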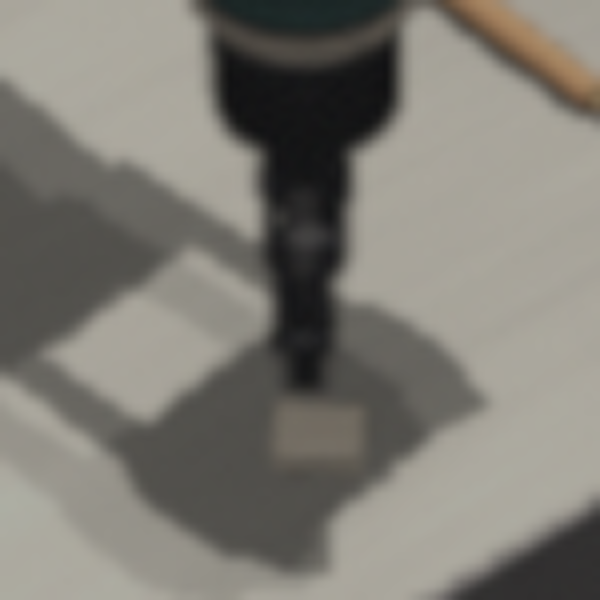

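Emit:
apply_moves --pt "0 0.5 -3" --pt "0 0.1 -3" --pt "0 0 -0.9" --pt "0 0 0" --twist '[0.01, 0, 0, 0]'

```text
clock: 5.65
position: [0.6129, 0.1255, 0.0968]
eef_rot: [-2.913, 1.082, -0.042]
ft_force: [-0.3, -0.5, -0.5]
width: 0.0859
```

```bash
python3 -c "
from m import *
o=st();print(np.round((np.array([.6075,.1255,.075])-o['position'])*100,2))
"
```

```text
t 5.65 tcp [0.6129 0.1255 0.0968] tip z 0.0238 can [-0.1072  0.2833] yaw -40.8 tz [ 0.037  0.023 -0.999] F [-0.3 -0.5 -0.5] w 0.0859 q [0.16 0.12 1.78 0.02 1.2  0.86]
[-0.54 -0.   -2.18]
```

Emit:
apply_moves --pt "-0.7 0 -0.5" --pt "-0.2 0 -0.7" --pt "0 0 -0.7" --pt "0 0 -0.3" --pt "0 0 0" --twist '[0, 0, 0, 0, 0]'

```text
clock: 6.15
position: [0.605, 0.1254, 0.0792]
eef_rot: [-2.909, 1.082, -0.051]
ft_force: [-0.1, -0.2, 0.4]
width: 0.0853
```

```bash
python3 -c "
from m import *
o=st();T=R.from_rotvec(o['eef_rot']).as_matrix()[:,2];print(np.round((np.array([.609,.127,.008])-(o['position']+T*.065))*100,2))
"
```

```text
t 6.15 tcp [0.605  0.1254 0.0792] tip z 0.0062 can [-0.1144  0.2798] yaw -40.8 tz [ 0.044  0.024 -0.999] F [-0.1 -0.2  0.4] w 0.0853 q [0.16 0.12 1.81 0.02 1.16 0.86]
[ 0.12  0.01 -0.63]
```

Emit:
apply_moves --pt "0.1 0 -0.4" --pt "0 0 0" --twist '[0, 0]'

```text
clock: 6.35
position: [0.6062, 0.1254, 0.0751]
eef_rot: [-2.909, 1.082, -0.051]
ft_force: [0.2, -0.3, -0.3]
width: 0.0852
```

Emit:
apply_moves --pt "0 0 0" --pt "0 0 0" --pt "0 0 0" --pt "0 0 0" --pt "0 0 0" --twist '[0, 0, 0, 0, 0]' --hand -1 --newtons 30

```text
clock: 6.85
position: [0.6066, 0.1255, 0.0756]
eef_rot: [-2.909, 1.082, -0.052]
ft_force: [0.1, 0.5, -0.1]
width: 0.0294
```

Emit:
apply_moves --pt "0 0 1.5" --pt "0 0 3" --pt "0 0 3" --pt "0 0 0" --twist '[0, 0, 0, 0]'

```text
clock: 7.25
position: [0.606, 0.1254, 0.1555]
eef_rot: [-2.909, 1.082, -0.051]
ft_force: [0.8, 0.1, -0.1]
width: 0.0293
```

```bash
python3 -c "
from m import *
o=st()
c=cam('scene')
a=c['frame'][110:210,225:325,::-1];cv2.imwrite('pics/s7.png',cv2.resize(a,(600,600),interpolation=2))
"
```

```text
t 7.25 tcp [0.606  0.1254 0.1555] tip z 0.0825 can [-0.1134  0.2803] yaw -40.8 tz [ 0.044  0.024 -0.999] F [ 0.8  0.1 -0.1] w 0.0293 q [0.16 0.05 1.75 0.02 1.29 0.86]
```

View pics/s7.png

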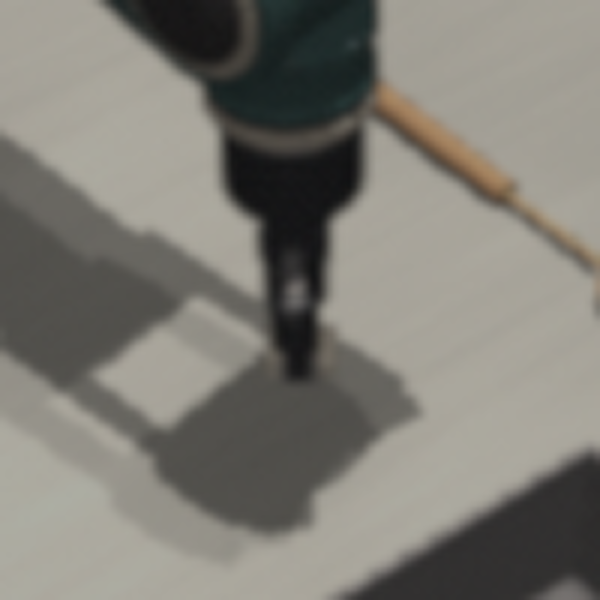

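Emit:
apply_moves --pt "0 0 4.5" --pt "0 -1 4.5" --pt "-0.8 -4 1.5" --pt "-0.5 -4.5 0" --pt "-0.5 -4.5 0" --twist '[0, 0, 0.068, 0.068, 0.068]'

```text
clock: 7.8
position: [0.5848, -0.0144, 0.2611]
eef_rot: [-3.01, 0.761, -0.038]
ft_force: [0.2, 0.3, -1.5]
width: 0.0292
```

Emit:
apply_moves --pt "-0.5 -4.5 0" --pt "-0.5 -4.5 0" --pt "-0.3 -3 0" --pt "0 0 0" --twist '[0.068, 0, 0, 0]'

```text
clock: 8.2
position: [0.5688, -0.1431, 0.2604]
eef_rot: [-3.035, 0.654, -0.034]
ft_force: [0.2, 1.0, -0.7]
width: 0.0294
```

```bash
python3 -c "
from m import *
o=st();print(np.round((can(-.012,0,.14)-o['position'])*100,2))
c=cam('scene')
a=c['frame'][110:260,125:275,::-1];cv2.imwrite('pics/s8.png',cv2.resize(a,(600,600),interpolation=2))
"
```

```text
t 8.2 tcp [ 0.5688 -0.1431  0.2604] tip z 0.1874 can [-0.0327  0.0215] yaw -24.4 tz [ 0.029  0.032 -0.999] F [ 0.2  1.  -0.7] w 0.0294 q [-0.3  -0.07  1.7   0.04  1.49  0.12]
[  0.96  -2.83 -12.04]
```

View pics/s8.png

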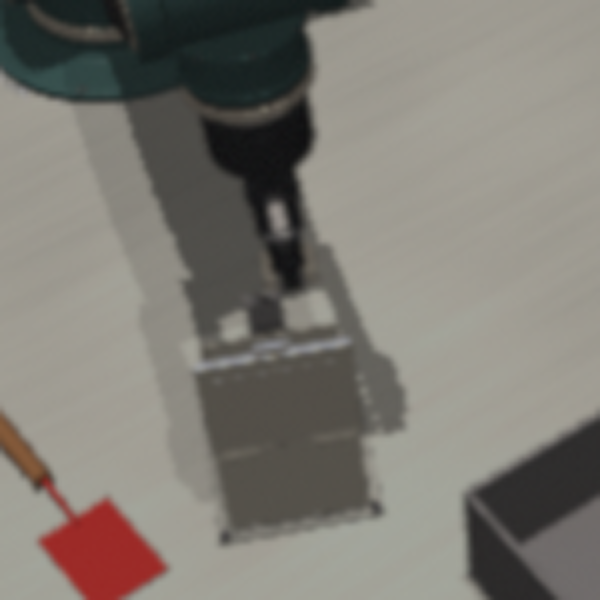

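Emit:
apply_moves --pt "0.8 -3.1 0" --pt "0 0 -2" --pt "0 0 -2" --pt "0 0 -2" --pt "0 0 0" --twist '[-0.01, 0, 0, 0, 0]'

```text
clock: 8.75
position: [0.5775, -0.1699, 0.1977]
eef_rot: [-3.03, 0.666, -0.032]
ft_force: [-0.4, 0.5, -0.6]
width: 0.0294
```

```bash
python3 -c "
from m import *
o=st();T=R.from_rotvec(o['eef_rot']).as_matrix()[:,2]
p=o['position']+T*.065;print('tip can',np.round([(p[:2]-C)@X,(p[:2]-C)@Y],4));print(np.round((can(-.01,0,.14)-T*.065+[0,0,-.065]-o['position'])*100,2))
"
```

```text
t 8.75 tcp [ 0.5775 -0.1699  0.1977] tip z 0.1247 can [-0.0135  0.0009] yaw -24.8 tz [ 0.028  0.033 -0.999] F [-0.4  0.5 -0.6] w 0.0294 q [-0.34 -0.    1.74  0.04  1.39  0.08]
tip can [-0.0127  0.0037]
[ 0.09 -0.45 -5.78]
```

Emit:
apply_moves --pt "0 -0.4 -1.8" --pt "0 0 -1.8" --pt "0 0 -1.5" --pt "0 0 -0.5" --pt "0 0 0" --twist '[0, 0, 0, 0, 0]'

```text
clock: 9.25
position: [0.5786, -0.1711, 0.1415]
eef_rot: [-3.031, 0.662, -0.034]
ft_force: [-0.1, -0.2, -0.6]
width: 0.029
```

```bash
python3 -c "
from m import *
o=st();T=R.from_rotvec(o['eef_rot']).as_matrix()[:,2]
p=o['position']+T*.065;print('tip can',np.round([(p[:2]-C)@X,(p[:2]-C)@Y],4))
c=cam('scene')
a=c['frame'][110:260,125:275,::-1];cv2.imwrite('pics/s9.png',cv2.resize(a,(600,600),interpolation=2))
"
```

```text
t 9.25 tcp [ 0.5786 -0.1711  0.1415] tip z 0.0685 can [-0.012   0.0003] yaw -24.6 tz [ 0.03   0.034 -0.999] F [-0.1 -0.2 -0.6] w 0.029 q [-0.34  0.04  1.79  0.04  1.29  0.07]
tip can [-0.0112  0.0031]
```

View pics/s9.png

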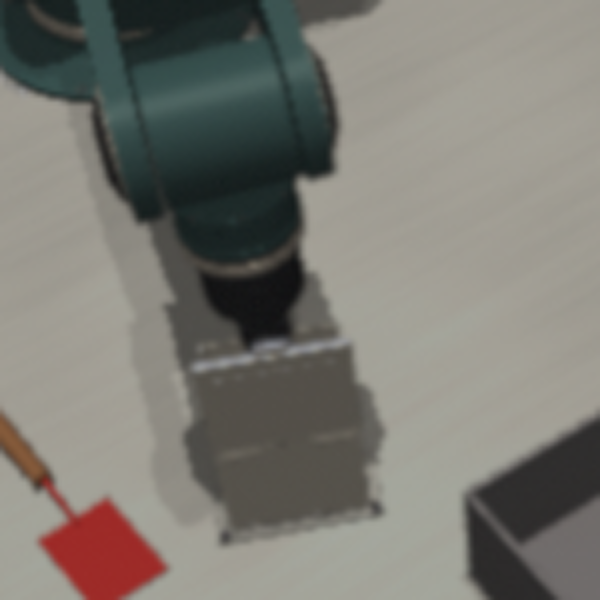

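Emit:
apply_moves --pt "0 0 -0.7" --pt "0 0 0" --twist '[0, 0]'

```text
clock: 9.5
position: [0.5791, -0.1713, 0.1357]
eef_rot: [-3.031, 0.662, -0.037]
ft_force: [-1.0, -0.2, -0.2]
width: 0.0292
```

Emit:
apply_moves --pt "0 0 0" --pt "0 0 0" --pt "0 0 0" --pt "0 0 0" --pt "0 0 0" --twist '[0, 0, 0, 0, 0]' --hand 0.2

```text
clock: 10.0
position: [0.5803, -0.1719, 0.1381]
eef_rot: [-3.032, 0.662, -0.044]
ft_force: [1.4, -0.3, 1.2]
width: 0.0514
```

Emit:
apply_moves --pt "0 0 2" --pt "0 0 3" --pt "0 0 4" --pt "0 0 4" --pt "-1 3 3" --twist '[0, 0, 0, 0, 0]'

```text
clock: 10.5
position: [0.5674, -0.1422, 0.2965]
eef_rot: [-3.03, 0.666, -0.024]
ft_force: [0.1, 0.4, 0.4]
width: 0.0515
```

Emit:
apply_moves --pt "0 4.5 0" --pt "0 4.5 0" --pt "0 4.5 0" --pt "0 4.5 0" --twist '[0, 0, 0, 0]' --hand -1

```text
clock: 10.9
position: [0.5658, 0.0411, 0.3027]
eef_rot: [-3.028, 0.674, -0.035]
ft_force: [1.1, 0.1, -0.2]
width: -0.0006
```

```bash
python3 -c "
from m import *
o=st()
c=cam('top','t10.png')
a=c['frame'][130:255,275:400,::-1]
c=cam('scene')
b=c['frame'][150:250,150:250,::-1];cv2.imwrite('pics/s10.png',np.hstack([cv2.resize(x,(400,400),interpolation=2) for x in (a,b)]))
"
```

```text
t 10.9 tcp [0.5658 0.0411 0.3027] tip z 0.2297 can [-0.1139  0.1869] yaw -25.1 tz [ 0.03   0.034 -0.999] F [ 1.1  0.1 -0.2] w -0.0006 q [ 0.01 -0.13  1.69  0.03  1.55  0.45]
```

View pics/s10.png

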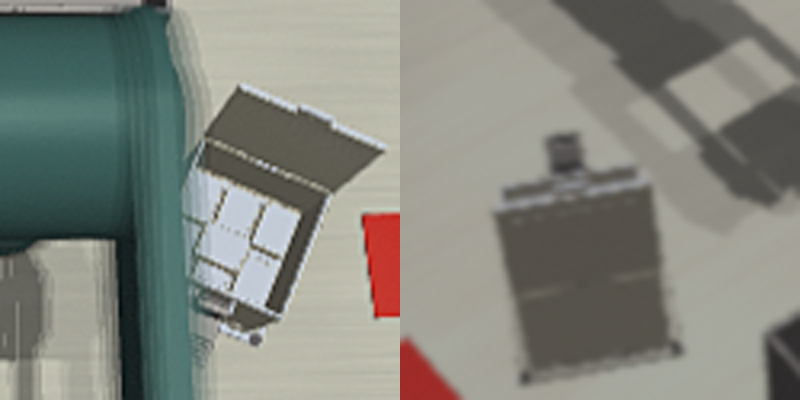

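Emit:
apply_moves --pt "3.5 -1 0.5" --pt "3.5 -3 0.5" --pt "3.5 -3.5 0" --pt "3.5 -4 0" --pt "3.5 -4 0" --twist '[-0.145, -0.145, -0.145, -0.145, -0.145]'

```text
clock: 11.5
position: [0.7369, -0.1046, 0.3136]
eef_rot: [-2.591, 1.721, -0.054]
ft_force: [0.3, 1.4, -0.1]
width: 0.0001
```

Emit:
apply_moves --pt "0 0 0" --pt "0 0 0" --pt "0 0 0" --pt "0 0 0" --pt "0 0 0" --twist '[-0.145, -0.145, -0.145, -0.145, -0.145]'

```text
clock: 12.0
position: [0.7393, -0.1136, 0.3068]
eef_rot: [-1.791, 2.567, -0.056]
ft_force: [0.7, 0.6, -0.5]
width: 0.0002
```

```bash
python3 -c "
from m import *
o=st();print(np.round((can(.11,0,.26)-o['position'])*100,2))
c=cam('top','t11.png')
a=c['frame'][150:250,300:400,::-1]
c=cam('scene','s11f.png')
b=c['frame'][130:250,130:250,::-1];cv2.imwrite('pics/s11.png',np.hstack([cv2.resize(x,(400,400),interpolation=2) for x in (a,b)]))
"
```

```text
t 12.0 tcp [ 0.7393 -0.1136  0.3068] tip z 0.2338 can [0.1089 0.1208] yaw -110.2 tz [ 0.029 -0.023 -0.999] F [ 0.7  0.6 -0.5] w 0.0002 q [-0.18  0.26  1.27 -0.02  1.57  1.74]
[ -5.05 -10.98  -4.68]
```

View pics/s11.png

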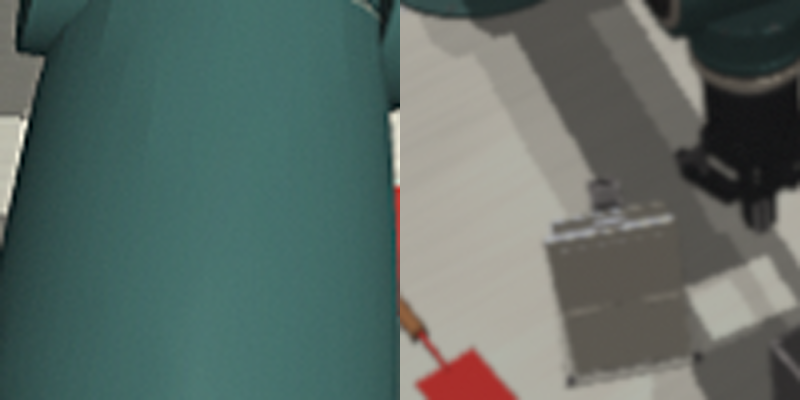

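View pics/t11.png

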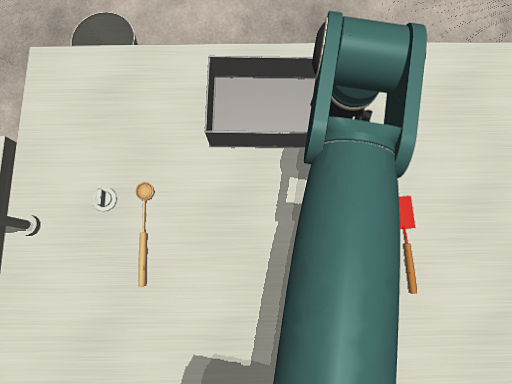

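Emit:
apply_moves --pt "-1.6 -3.5 0" --pt "-1.6 -3.5 0" --pt "-1.6 -3.5 0" --pt "0 0 -2" --pt "0 0 -2" --twist '[-0.06, -0.03, 0, 0, 0]'

```text
clock: 12.6
position: [0.6891, -0.2227, 0.2681]
eef_rot: [-1.71, 2.621, -0.059]
ft_force: [-0.2, 0.0, -1.3]
width: -0.0001
```

```bash
python3 -c "
from m import *
o=st();print(np.round((can(.1,0,.26)-o['position'])*100,2))
c=cam('scene','s12f.png')
b=c['frame'][130:250,130:250,::-1];cv2.imwrite('pics/s12.png',cv2.resize(b,(500,500),interpolation=2))
"
```

```text
t 12.6 tcp [ 0.6891 -0.2227  0.2681] tip z 0.1951 can [0.11   0.0007] yaw -113.8 tz [ 0.03  -0.026 -0.999] F [-0.2  0.  -1.3] w -0.0001 q [-0.34  0.22  1.39 -0.01  1.5   1.64]
[-0.94  0.36 -0.81]
```

View pics/s12.png

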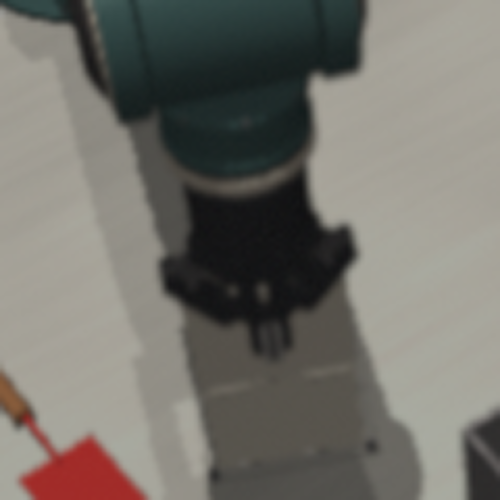

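Emit:
apply_moves --pt "-2.0 0.9 -0.2" --pt "-2.0 0.9 -0.2" --pt "-1.4 0.65 -0.1" --pt "-1.4 0.65 -0.1" --pt "0 0 0" --twist '[0, 0, 0, 0, 0]'

```text
clock: 13.15
position: [0.6179, -0.1911, 0.2574]
eef_rot: [-1.74, 2.606, -0.051]
ft_force: [1.0, -1.0, 0.4]
width: 0.0002
```

```bash
python3 -c "
from m import *
o=st()
c=cam('scene','s13f.png')
b=c['frame'][130:250,130:250,::-1];cv2.imwrite('pics/s13.png',cv2.resize(b,(500,500),interpolation=2))
"
```

```text
t 13.15 tcp [ 0.6179 -0.1911  0.2574] tip z 0.1844 can [ 0.0321 -0.001 ] yaw -112.5 tz [ 0.024 -0.023 -0.999] F [ 1.  -1.   0.4] w 0.0002 q [-0.33  0.06  1.58 -0.01  1.47  1.63]
```

View pics/s13.png

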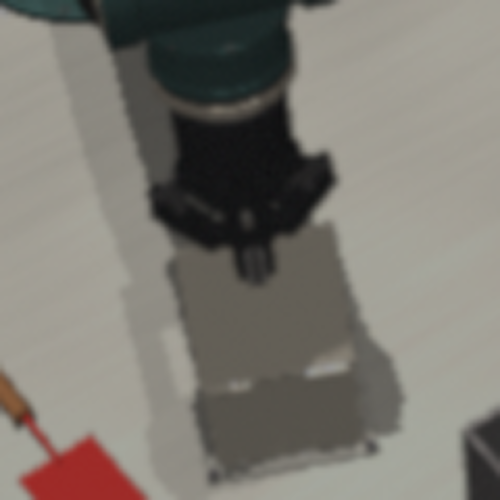

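Emit:
apply_moves --pt "-1.3 0.6 -0.3" --pt "-1.3 0.6 -0.4" --pt "-1.2 0.55 -0.9" --pt "-1.2 0.55 -1.1" --pt "0 0 0" --twist '[0, 0, 0, 0, 0]'

```text
clock: 13.7
position: [0.5706, -0.1691, 0.2319]
eef_rot: [-1.753, 2.596, -0.055]
ft_force: [-0.0, -0.1, 1.1]
width: -0.0002
```

```bash
python3 -c "
from m import *
o=st()
c=cam('scene','s14f.png')
b=c['frame'][130:250,130:250,::-1];cv2.imwrite('pics/s14.png',cv2.resize(b,(500,500),interpolation=2))
"
```

```text
t 13.7 tcp [ 0.5706 -0.1691  0.2319] tip z 0.1589 can [-0.0201 -0.0013] yaw -112.0 tz [ 0.027 -0.024 -0.999] F [-0.  -0.1  1.1] w -0.0002 q [-0.33 -0.04  1.72 -0.01  1.43  1.63]
```

View pics/s14.png

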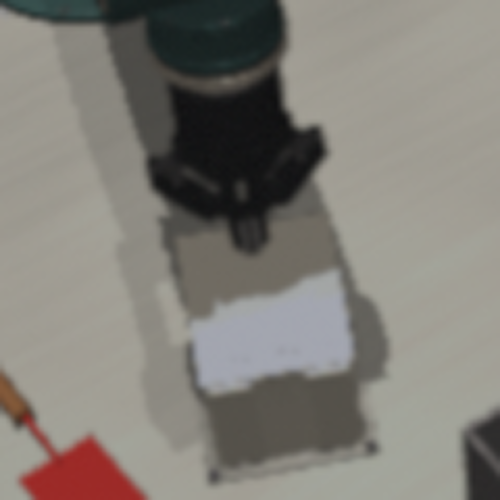

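Emit:
apply_moves --pt "-0.75 0.35 -1.2" --pt "-0.75 0.35 -1.3" --pt "-0.3 0.2 -1.0" --pt "-0.1 0.1 -0.7" --pt "0 0 0" --twist '[0, 0, 0, 0, 0]'

```text
clock: 14.25
position: [0.5527, -0.1597, 0.1884]
eef_rot: [-1.754, 2.593, -0.059]
ft_force: [1.2, -0.4, 1.0]
width: 0.0001
```

```bash
python3 -c "
from m import *
o=st()
c=cam('scene','s15f.png')
b=c['frame'][130:250,130:250,::-1];cv2.imwrite('pics/s15.png',cv2.resize(b,(500,500),interpolation=2))
"
```

```text
t 14.25 tcp [ 0.5527 -0.1597  0.1884] tip z 0.1154 can [-0.0403 -0.0003] yaw -111.9 tz [ 0.03  -0.025 -0.999] F [ 1.2 -0.4  1. ] w 0.0001 q [-0.32 -0.06  1.81 -0.01  1.35  1.64]
```

View pics/s15.png

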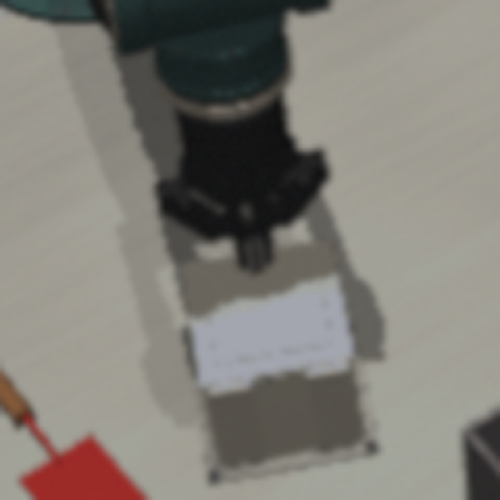

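Emit:
apply_moves --pt "0 0 -0.5" --pt "0 0 -0.4" --pt "0 0 -0.2" --pt "0 0 0" --twist '[0, 0, 0, 0]'

```text
clock: 14.7
position: [0.5534, -0.1598, 0.1787]
eef_rot: [-1.753, 2.592, -0.059]
ft_force: [-1.0, 0.5, 1.3]
width: -0.0002
```

Emit:
apply_moves --pt "0 0 -0.2" --pt "0 0 0" --twist '[0, 0]'

```text
clock: 14.9
position: [0.5535, -0.1599, 0.177]
eef_rot: [-1.753, 2.592, -0.06]
ft_force: [-2.9, 1.0, 4.5]
width: -0.0001
```

```bash
python3 -c "
from m import *
o=st()"
```

```text
t 14.9 tcp [ 0.5535 -0.1599  0.177 ] tip z 0.104 can [-0.0395 -0.0002] yaw -111.9 tz [ 0.031 -0.025 -0.999] F [-2.9  1.   4.5] w -0.0001 q [-0.32 -0.05  1.82 -0.01  1.33  1.64]
```

Emit:
apply_moves --pt "0 0 -0.15" --pt "0 0 0" --twist '[0, 0]'

```text
clock: 15.1
position: [0.5536, -0.1599, 0.1766]
eef_rot: [-1.753, 2.592, -0.06]
ft_force: [-4.2, 1.5, 6.2]
width: -0.0003
```

Emit:
apply_moves --pt "0 0 -0.15" --pt "0 0 0" --twist '[0, 0]'

```text
clock: 15.3
position: [0.5536, -0.1599, 0.1765]
eef_rot: [-1.753, 2.592, -0.06]
ft_force: [-5.6, 1.8, 7.9]
width: 0.0001
```

```bash
python3 -c "
from m import *
o=st()"
```

```text
t 15.3 tcp [ 0.5536 -0.1599  0.1765] tip z 0.1035 can [-0.0394 -0.0001] yaw -111.9 tz [ 0.032 -0.025 -0.999] F [-5.6  1.8  7.9] w 0.0001 q [-0.32 -0.05  1.82 -0.01  1.33  1.64]
```

Emit:
apply_moves --pt "0 0 -0.3" --pt "0 0 -0.3" --pt "0 0 -0.3" --twist '[0, 0, 0]'

```text
clock: 15.6
position: [0.5538, -0.1599, 0.1726]
eef_rot: [-1.752, 2.591, -0.063]
ft_force: [-17.6, 5.7, 30.3]
width: -0.0001
```

```bash
python3 -c "
from m import *
o=st()"
```

```text
t 15.6 tcp [ 0.5538 -0.1599  0.1726] tip z 0.0996 can [-0.0392 -0.0001] yaw -111.9 tz [ 0.033 -0.026 -0.999] F [-17.6   5.7  30.3] w -0.0001 q [-0.32 -0.05  1.83 -0.01  1.32  1.64]
```

Emit:
apply_moves --pt "0 0 0.4" --pt "0 0 1" --pt "0 0 3" --pt "0 0 4" --pt "0 0 4" --twist '[0, 0, 0, 0, 0]'

```text
clock: 16.1
position: [0.552, -0.1593, 0.297]
eef_rot: [-1.755, 2.595, -0.053]
ft_force: [-0.1, -0.2, -0.3]
width: 0.0001
```

Emit:
apply_moves --pt "0 4.5 1" --pt "0 4.5 0" --pt "0 4.5 0" --pt "0 4.5 0" --pt "0 4.5 0" --twist '[0, 0, 0, 0, 0]'

```text
clock: 16.6
position: [0.5519, 0.0679, 0.3165]
eef_rot: [-1.739, 2.596, -0.066]
ft_force: [0.9, 0.2, 1.0]
width: 0.0001
```

Emit:
apply_moves --pt "-2 4.5 0" --pt "-2 4 0" --pt "-2 4 0" --pt "0 0 0" --pt "0 0 0" --twist '[0, 0, 0, 0, 0]'

```text
clock: 17.1
position: [0.4885, 0.2017, 0.3174]
eef_rot: [-1.746, 2.589, -0.065]
ft_force: [0.8, -0.2, 0.5]
width: -0.0002
```

```bash
python3 -c "
from m import *
o=st()
t=cam('top','t16.png');a=t['frame'][155:255,295:395,::-1]
c=cam('scene','s16f.png')
b=c['frame'][160:260,150:250,::-1];cv2.imwrite('pics/s16.png',np.hstack([cv2.resize(x,(400,400),interpolation=2) for x in (a,b)]))
print('lid',rect(t,(300,385,165,255),.106),rect(c,(165,225,185,226),.106))
"
```

```text
t 17.1 tcp [0.4885 0.2017 0.3174] tip z 0.2444 can [-0.2522  0.2993] yaw -112.0 tz [ 0.038 -0.025 -0.999] F [ 0.8 -0.2  0.5] w -0.0002 q [ 0.36 -0.22  1.74 -0.04  1.59  2.31]
lid (array([ 0.58997853, -0.17667751]), ((589.1204833984375, -175.64813232421875), (110.13611602783203, 118.41378784179688), 64.89471435546875), 1903) (array([ 0.58901355, -0.17705488]), ((587.7865600585938, -176.08013916015625), (105.61495208740234, 112.33059692382812), 64.51164245605469), 916)
```

View pics/s16.png

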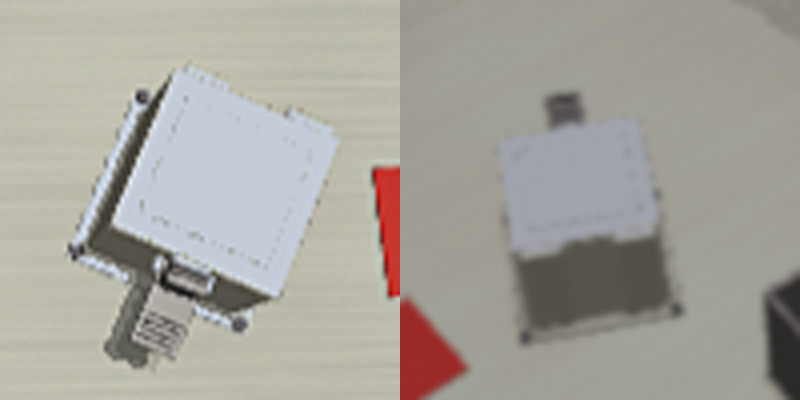

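View pics/t16.png

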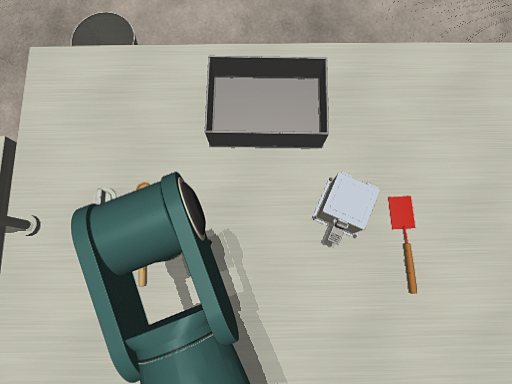

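View pics/s16f.png

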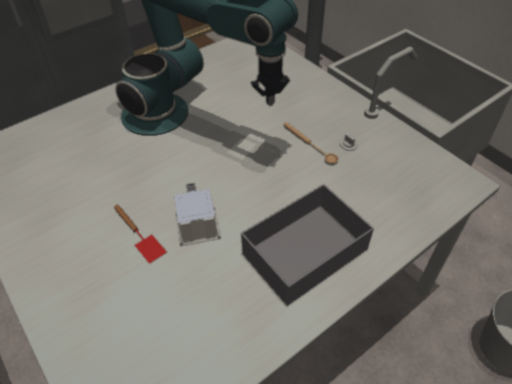

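```bash
python3 -c "
import cv2
a=cv2.imread('pics/t10.png')[150:250,310:400];cv2.imwrite('pics/t10z.png',cv2.resize(a,(540,600),interpolation=2))"
```

```text
(no output)
```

View pics/t10z.png

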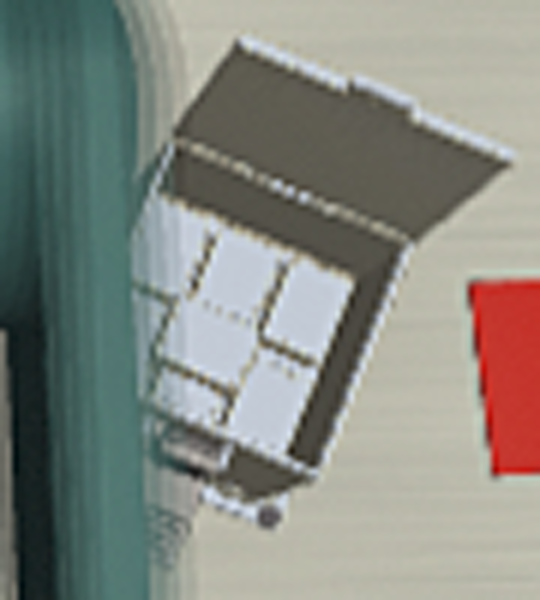

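```bash
python3 -c "
from m import *
print(arm.hand_in())"
```

```text
the job is handed in; nothing more can be done
None
```

The job is done and handed in after about 17 s. I pressed the thumb latch and the lid sprang open. Then I picked up the tablet and released it inside the canister. Finally I swung the lid over from behind and pressed it down until it snapped.

**Lid:** in both cameras it sits in the same place as when first latched, to within about 0.5 mm. It stayed shut for over a second with the arm well clear, so the latch appears to hold; I could not read the latch or lid angle directly.

**Tablet:** I released it low over the middle of the canister, and it no longer shows on the counter in either view. The one picture taken through the open mouth was partly blocked by the arm. In it I could not tell the stray tablet apart from the others for certain.

**Bystanders:** the basin, scraper and faucet knob look unmoved. The arm never went near the spoon at a low height, but it partly hides the spoon in the last top view; the scene view shows the spoon where it was.

**Press force:** the last press on the lid was about 30 N down plus about 18 N sideways. That is more than the roughly 6 N needed, and it was made with the fingertips. The 40 N limit applies to the arm and gripper body. The tool was also tilted about 2 degrees by then; it caused no trouble.

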